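# Close the two split plaster moulds

## Task

Two loose plaster mould halves lie on the studio table in front of three fixed halves. Slide each loose half along the table, without lifting it, up to its own original half - the one whose grooves take its keys - and push it fully home so that the parting faces close flush, leaving the odd fixed half empty. Do not knock over or shift any of the pots, jars, bottle, cup, tray or brush around them.

Things in the scene. Friction and masses are not known exactly. Their poses are not given: they have to be found in the camera images.
- twin_half: Loose plaster mould half: off-white block, 90 mm wide (y), 88 deep (x), 45 high, about 0.4 kg, too wide to grasp. Origin: centre of its underside; +x out of its keyed parting face (at x = +44), z up. Two keys, 14 mm wide, at y = -33 and +33. Its back and sides are flat; 2 to 5 N slides it. Starts within 0.35 rad of world +x, in the middle or at the left (the two may swap).
- single_half: Loose plaster mould half: off-white block, 90 mm wide (y), 88 deep (x), 45 high, about 0.4 kg, too wide to grasp. Origin: centre of its underside; +x out of its keyed parting face (at x = +44), z up. One key, 22 mm wide, at y = +28. Its back and sides are flat; 2 to 5 N slides it. Starts within 0.35 rad of world +x, in the middle or at the left (the two may swap).
- twin_half_face (a point): Middle of the foot of twin_half's parting face, 44 mm along +x from its origin; mated, it meets the origin of twin_home. Keys are upright ribs over the full height, projecting 16 mm beyond this face, with half-round noses. A 24 mm wide pour gate is cut 14 mm deep into the top of the face.
- single_half_face (a point): Middle of the foot of single_half's parting face, 44 mm along +x from its origin; mated, it meets the origin of single_home. Keys are upright ribs over the full height, projecting 16 mm beyond this face, with half-round noses. A 24 mm wide pour gate is cut 14 mm deep into the top of the face.
- twin_home: Fixed mould half, 90 mm wide, 45 high, 50 deep, before a 110 mm wide, 50 mm high wooden batten. Origin: middle of the foot of its upright parting face, which looks to the robot; +x points into it, away from the robot. Grooves at y = -33 and +33: takes twin_half, axes alike. Full-height grooves, 19 mm deep, 3 mm wider than a key. The three stand in a row in any order, turned up to 0.1 rad.
- single_home: Fixed mould half, 90 mm wide, 45 high, 50 deep, before a 110 mm wide, 50 mm high wooden batten. Origin: middle of the foot of its upright parting face, which looks to the robot; +x points into it, away from the robot. One groove at y = +28: takes single_half, axes alike. Full-height grooves, 19 mm deep, 3 mm wider than a key. The three stand in a row in any order, turned up to 0.1 rad.
- odd_home: Fixed mould half, 90 mm wide, 45 high, 50 deep, before a 110 mm wide, 50 mm high wooden batten. Origin: middle of the foot of its upright parting face, which looks to the robot; +x points into it, away from the robot. One groove at y = -28: its mate is not here, leave it empty. Full-height grooves, 19 mm deep, 3 mm wider than a key. The three stand in a row in any order, turned up to 0.1 rad.
- pencil_pot: Grey pot full of pencils, 80 mm across, about 150 mm high with its pencils, standing loose; origin at the centre of its foot. Leave alone.
- paint_jar: Paint jar, 48 mm across, 55 mm high; origin at the centre of its foot. Leave alone.
- glue_bottle: White glue bottle with a blue cap, 44 mm across, 130 mm high; origin at the centre of its foot. Leave alone.
- water_cup: Glass cup, 72 mm across, 90 mm high; origin at the centre of its foot. Leave alone.
- brush: Paint brush, 180 mm long, lying along its own x, under 25 mm high; origin under its middle. Leave alone.
- paint_tray: Aluminium tray of paint pots, 110 x 80 x 34 mm; origin at the centre of its foot. Leave alone.
- gap_jar: Small green jar with a white cap, 32 mm across, 50 mm high; origin at the centre of its foot. Leave alone.
Not all that is in view belongs to the job. Leave any orange look-alike of the twin_home alone.

How it is judged:
By the outcome, as a careful person would: the job done as asked, in the order asked, and still so for the second after the job is handed in, with the robot touching nothing.
It also fails if it takes over 72 s, if anything falls off the work surface, if the arm or the gripper's body presses on something with over 40 N, if the wrist force passes 120 N, or if a joint passes its speed limit or range.

## Robot

A 7-joint arm with a two-finger parallel gripper is mounted at the origin on the work surface. World frame = base frame: x ahead of the robot, y to its left, z up, the work surface at z = 0. Lengths are in m, angles in rad, forces in N, time in s.
With the tool pointing down it reaches from about 0.425 to 0.875 m from the base axis. Payload 4.7 kg.
Tool frame: the origin (TCP) lies midway between the tips of the shut fingers; the grasp point (between the pads) lies ctrl.grasp_offset behind it (ctrl.grasp_offset is the distance from the TCP to the grasp point, in m); z points along the fingers, y is the line along which they close (so a half turn about z gives the same grasp; the last joint's range is limited). The gripper opens to 87 mm and grips with 3 to 60 N. Pads are 19 mm wide; open, the fingers measure 117 mm over their backs; the gripper's body (75 mm by 190 mm) begins 51 mm behind the grasp point.
Start: joints at [1.151, 0.321, -0.07, 1.45, 0.023, 1.371, -0.057], TCP at [0.273, -0.59, 0.223] pointing down, gripper open.
Joint ranges: [-2.86, 2.86], [-0.3, 2.09], [-1.38, 1.24], [0.06, 2.45], [-1.56, 4.7], [0.09, 2.05], [-2.69, 2.69]. Speed limits (rad/s): [2.57, 2.57, 3.14, 3.14, 3.14, 3.14, 3.14].

## Interface

Orientations are given as a rotation vector (axis times angle).
In Python, from bench import ctrl gives the robot as it stands. The module is installed in compiled form; this text tells all that it offers.
- The arm moves only by the tool jog_arm, never from a script. Its argument "moves" is one flat list of numbers, 7 for each row, row after row: the shift along the tool's x, y, z in units of 30 cm (1.0 is 30 cm), then the turn, a rotation vector about the tool's x, y, z in units of 60 degrees (1.0 is 60 degrees), then the gripper's target within -1 to 1 (fully open at 1, half-way at 0, shut at -1). In form: [x, y, z, wx, wy, wz, fingers, x, y, z, wx, wy, wz, fingers, ...]. A call has exactly 8 rows; each row is the pose to reach, as a shift and turn from the pose commanded when the call began, along the tool's axes at that moment; what a row does not reach only later rows make up. A row lasts 1/8 s, in which the tool goes at most 62.5 mm and 10.7 degrees, less where a joint would pass 70% of its speed; a pose out of reach is approached as far as the arm can. A call with a number of a shift or a turn outside -1 to 1 is refused whole. A call with a gripper value outside its range is refused whole. The fingers move at their own pace and stop on an object; "newtons" is the grip in N (left out, the last holds). Time passes only in rows, so rows that repeat a pose let the fingers close, or fill a call up. It gives the time, the measured TCP pose, the force, the opening and the grip force at its end, in the units of the state.
- ctrl.get_state(): the state, without advancing time (a new reading comes with each control period).
- ctrl.get_image(name): name is "scene" or "top"; returns a dict with "pixels" (400x640x3 uint8, red, green, blue), "fx", "fy", "cx", "cy" (pixels), "xyz" and "rotation" of the camera in the world. Camera axes: x right, y up, looking along -z (the intrinsics and any distortion apply to the point x, -y, -z); pixel columns grow to the right and rows downward; lengths in m; the calibration is good to about 2 mm. A picture is of the moment at which its call begins. There is no depth.
- ctrl.close_job(): hands the job in; it is judged then, once.
The state is a dict: "time": time; "joint_positions": joint angles; "qd": joint speeds; "joint_torque": joint torques, N m; "position": TCP position; "tool_rot": TCP orientation; "ft_force": force on the tool from outside, world axes, zero at the start; "torque": the same for the moment, N m; "grip_width": opening from 0.0 (shut) to 1.0 (fully open); "grip_force": force on a finger pad.
Only numpy, scipy, OpenCV 4.12 (cv2) and the standard library are available. Lean on these libraries where they do the work, as an engineer would, in place of code of your own. Each camera call takes 0.05 s, during which the arm holds its last target. There are 200 camera calls.

## Working session

There is one attempt and no reset: what is moved stays moved. The work goes in short steps, Python scripts to look and compute and a tool call to move; the robot and the scene stay as the last step left them, time stands still between calls to the robot, and variables do not carry over. Pictures are saved under pics/ and viewed, at most 10 in all, crops included, and the job is handed in when it is done.

Besides the shell and the picture viewer there is one more tool, called after "Emit:" by a JSON object that holds its "fn" and its "kwargs". jog_arm: Moves the arm, as the interface text tells. Its arguments: {"type":"object","properties":{"moves":{"type":"array"},"newtons":{"type":"number"}},"required":["moves"]}

```bash
mkdir -p pics; cat > h.py <<'E'
import numpy as np, cv2
from scipy.spatial.transform import Rotation as R
from bench import ctrl
def ray(im,u,v):
    d=np.array([(u-im['cx'])/im['fx'],-(v-im['cy'])/im['fy'],-1.0])
    Rm=np.array(im['rotation']); Rm=Rm if Rm.shape==(3,3) else R.from_rotvec(Rm).as_matrix()
    return Rm@d
def px(im,u,v,z):
    d=ray(im,u,v); c=np.array(im['xyz']); return c+d*(z-c[2])/d[2]
def proj(im,p):
    Rm=np.array(im['rotation']); Rm=Rm if Rm.shape==(3,3) else R.from_rotvec(Rm).as_matrix()
    q=Rm.T@(np.array(p)-np.array(im['xyz'])); return im['cx']+im['fx']*q[0]/-q[2], im['cy']-im['fy']*q[1]/-q[2]
def save(im,name,crop=None,s=1):
    a=im['pixels'][:,:,::-1]
    if crop: a=a[crop[1]:crop[3],crop[0]:crop[2]]
    cv2.imwrite('pics/'+name,cv2.resize(a,None,fx=s,fy=s,interpolation=cv2.INTER_CUBIC))
E
python3 - <<'E'
from h import *
for n in('scene','top'):
    im=ctrl.get_image(n); save(im,n+'0.png',s=1.25); print({k:v for k,v in im.items() if k!='pixels'})
s=ctrl.get_state(); print(s['position'],s['tool_rot'],ctrl.grasp_offset)
E
```

```text
{'fx': 361.82162345066064, 'fy': 361.82162345066064, 'cx': 315.93656270162484, 'cy': 201.16941509717202, 'xyz': array([ 0.90347308, -0.54316077,  0.76508019]), 'rotation': array([0.70711253, 0.26175752, 0.69817448])}
{'fx': 465.8085147907998, 'fy': 465.8085147907998, 'cx': 317.6447573802381, 'cy': 195.3661722164457, 'xyz': array([ 0.36462295, -0.06130573,  1.28771989]), 'rotation': array([ 0.05496435, -0.06163747, -1.54230291])}
[ 0.27296268 -0.58935951  0.22158011] [-3.06637604e+00 -6.75775340e-01  7.24887475e-04] 0.0187
```

View pics/top0.png

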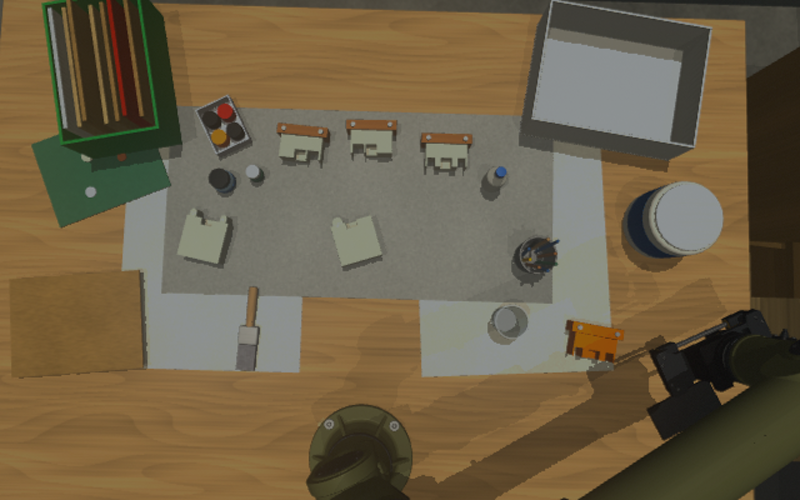

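View pics/scene0.png

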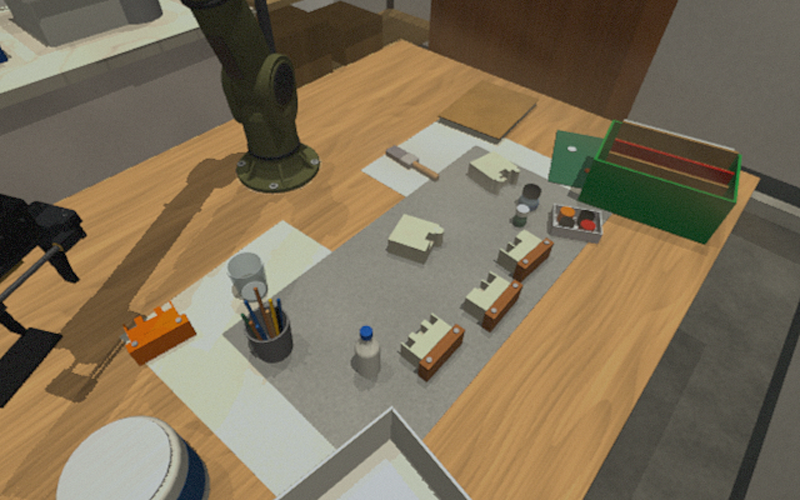

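The top view shows the fixed halves at about (303,145), (372,140) and (446,152), and the loose halves at (205,238) and (357,240), in 1.25x pixels. The orange look-alike is at (595,342). I'll enlarge the workspace to read the keys.

```bash
python3 - <<'E'
from h import *
im=ctrl.get_image('top')
save(im,'c1.png',(210,90,390,150),4.4)
save(im,'c2.png',(130,130,320,220),4.2)
E
```

```text
(no output)
```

View pics/c1.png

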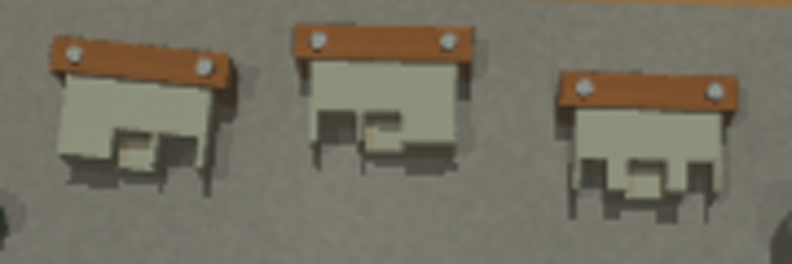

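View pics/c2.png

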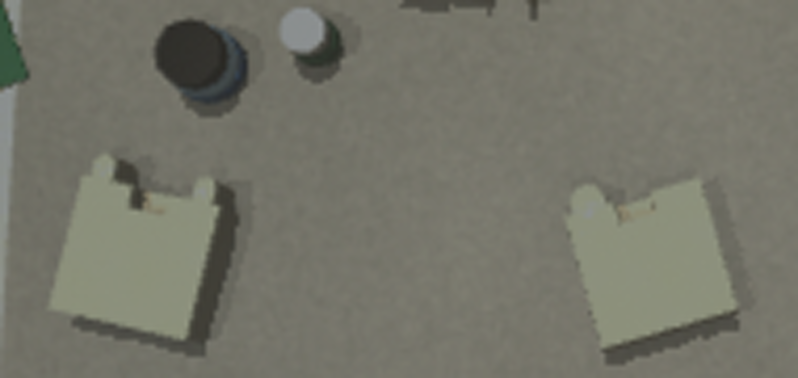

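Reading c1: the left fixed half has its one groove right of the gate (y<0), so it's odd_home. The middle one has its groove at the left (+y), so it's single_home. The right one has two grooves, so it's twin_home. Reading c2: the left loose half has two keys at (103,165) and (205,188), so it's twin_half. The middle one has one key at (587,200), on the +y side, so it's single_half.

```bash
cat >> h.py <<'E'
def fit(im,pts,model,z=.045):
    P=np.array([px(im,u,v,z)[:2] for u,v in pts]);M=np.array(model);Pc=P-P.mean(0);Mc=M-M.mean(0)
    a=np.arctan2((Mc[:,0]*Pc[:,1]-Mc[:,1]*Pc[:,0]).sum(),(Mc*Pc).sum())
    c,s=np.cos(a),np.sin(a);t=P.mean(0)-np.array([[c,-s],[s,c]])@M.mean(0)
    res=np.linalg.norm((M@np.array([[c,s],[-s,c]])+t)-P,axis=1)
    return t,a,res
HOME=[(.05,.045),(.05,-.045),(0,-.045),(0,.045)]   # BL BR FR FL
HALF=[(-.044,.045),(-.044,-.045),(.044,-.045),(.044,.045)]
E
cat > m.py <<'E'
from h import *
im=ctrl.get_image('top'); np.set_printoptions(precision=4,suppress=True)
c1=lambda L:[(210+(u+.5)/4.4-.5,90+(v+.5)/4.4-.5) for u,v in L]
c2=lambda L:[(130+(u+.5)/4.2-.5,130+(v+.5)/4.2-.5) for u,v in L]
print('twin_home',*fit(im,c1([(575,108),(722,112),(720,193),(574,189)]),HOME))
print('single_home',*fit(im,c1([(311,62),(457,63),(456,143),(312,141)]),HOME))
print('twin',*fit(im,c2([(50,308),(187,341),(219,210),(82,178)]),HALF))
print('single',*fit(im,c2([(606,348),(738,312),(702,180),(567,213)]),HALF))
print('gapjar',px(im,*c2([(303,30)])[0],.05),'paintjar',px(im,*c2([(192,55)])[0],.055))
for n,u,v,z in[('bottle cap',500,172,.13),('pot top',537,252,.09),('cup top',506,320,.09),('brush tip',252,290,.01),('brush end',246,368,.01),('tray',223,127,.034)]: print(n,px(im,u/1.25,v/1.25,z))
s=im=ctrl.get_image('scene')
for n,u,v,z in[('bottle base',368,367,.0),('pot base front',270,350,0),('cup base',250,285,0)]: print(n,px(im,u/1.25,v/1.25,z))
E
python3 m.py; python3 -c "
from h import *;print(R.from_rotvec(ctrl.get_state()['tool_rot']).as_matrix().round(3))"
```

```text
twin_home [ 0.6296 -0.1661] 0.0015181220725378275 [0.0005 0.0004 0.0003 0.0003]
single_home [ 0.6551 -0.0035] 0.02130686252108449 [0.0003 0.0002 0.0005 0.001 ]
twin [0.4567 0.3517] -0.19678756968025318 [0.0019 0.0009 0.0016 0.0012]
single [0.4634 0.0218] 0.2935510823925282 [0.0021 0.0011 0.0014 0.0014]
gapjar [0.6062 0.2502 0.05  ] paintjar [0.5871 0.3187 0.055 ]
bottle cap [ 0.6027 -0.2683  0.13  ]
pot top [ 0.446  -0.3543  0.09  ]
cup top [ 0.305  -0.2922  0.09  ]
brush tip [0.3509 0.2486 0.01  ]
brush end [0.1825 0.2538 0.01  ]
tray [0.7048 0.3225 0.034 ]
bottle base [ 0.6004 -0.2699  0.    ]
pot base front [ 0.4372 -0.3693  0.    ]
cup base [ 0.2796 -0.3005  0.    ]
[[ 0.907  0.42  -0.   ]
 [ 0.42  -0.907  0.001]
 [-0.    -0.001 -1.   ]]
```

```bash
cat >> h.py <<'E'
def plan(x,y,z,yaw,pos=None,rot=None):
    s=ctrl.get_state(); p=np.array(s['position']) if pos is None else np.array(pos)
    M=R.from_rotvec(s['tool_rot'] if rot is None else rot).as_matrix()
    T=np.array([[np.cos(yaw),np.sin(yaw),0],[np.sin(yaw),-np.cos(yaw),0],[0,0,-1]])
    d=M.T@(np.array([x,y,z])-p)/.3; w=R.from_matrix(M.T@T).as_rotvec()/np.radians(60)
    return d.round(4),w.round(4)
def loc(c,a,l): return np.array(c)+np.array([[np.cos(a),-np.sin(a)],[np.sin(a),np.cos(a)]])@np.array(l)
E
python3 - <<'E'
from h import *
g=loc((.4634,.0218),.2935,(.056,.028)); print(g, plan(*g,.2,.2935))
E
```

```text
[0.50890476 0.06480368] (array([ 1.6301, -1.6488,  0.0748]), array([-8.000e-04,  1.000e-04,  1.339e-01]))
```

Emit:
{"fn": "jog_arm", "kwargs": {"moves": [0.81,-0.82,0.03,0,0,0,1,0.81,-0.82,0.03,0,0,0,1,0.81,-0.82,0.03,0,0,0,1,0.81,-0.82,0.03,0,0,0,1,0.81,-0.82,0.03,0,0,0,1,0.81,-0.82,0.03,0,0,0,1,0.81,-0.82,0.03,0,0,0,1,0.81,-0.82,0.03,0,0,0,1], "newtons": 50}}

```text
time: 1.25
position: [0.3899, -0.2653, 0.2136]
tool_rot: [3.067, 0.675, -0.0]
ft_force: [0.1, -1.3, 0.3]
grip_width: 1.0
grip_force: 0.0
```

```bash
python3 - <<'E'
from h import *
g=loc((.4634,.0218),.2935,(.056,.028)); print(ctrl.get_state()['time'],plan(*g,.15,.2935))
E
```

```text
1.25 (array([ 0.822 , -0.8325,  0.2112]), array([0.0007, 0.0004, 0.1332]))
```

Emit:
{"fn": "jog_arm", "kwargs": {"moves": [0.822,-0.833,0.2,0,0,0.133,1,0.822,-0.833,0.2,0,0,0.133,1,0.822,-0.833,0.2,0,0,0.133,1,0.822,-0.833,0.2,0,0,0.133,1,0.822,-0.833,0.2,0,0,0.133,1,0.822,-0.833,0.2,0,0,0.133,1,0.822,-0.833,0.2,0,0,0.133,1,0.822,-0.833,0.2,0,0,0.133,1]}}

```text
time: 2.25
position: [0.5092, 0.0639, 0.1532]
tool_rot: [3.108, 0.457, -0.002]
ft_force: [0.3, -0.4, 0.1]
grip_width: 1.003
grip_force: 0.0
```

```bash
python3 - <<'E'
from h import *
g=loc((.4634,.0218),.2935,(.056,.028)); print(ctrl.get_state()['position'],plan(*g,.008,.2935))
E
```

```text
[0.50917417 0.06387308 0.15319031] (array([ 0.0005, -0.0034,  0.484 ]), array([ 0.0003,  0.001 , -0.0014]))
```

Emit:
{"fn": "jog_arm", "kwargs": {"moves": [0,-0.003,0.15,0,0,0,0.2,0,-0.003,0.3,0,0,0,0.2,0,-0.003,0.35,0,0,0,0.2,0,-0.003,0.39,0,0,0,0.2,0,-0.003,0.43,0,0,0,0.2,0,-0.003,0.46,0,0,0,0.2,0,-0.003,0.476,0,0,0,0.2,0,-0.003,0.476,0,0,0,0.2]}}

```text
time: 3.25
position: [0.5087, 0.0669, 0.0106]
tool_rot: [3.107, 0.461, -0.0]
ft_force: [-0.4, 0.2, -0.2]
grip_width: 0.602
grip_force: 0.0
```

```bash
python3 - <<'E'
from h import *
im=ctrl.get_image('scene'); save(im,'g1.png',(280,110,420,240),4.4)
E
```

```text
(no output)
```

View pics/g1.png

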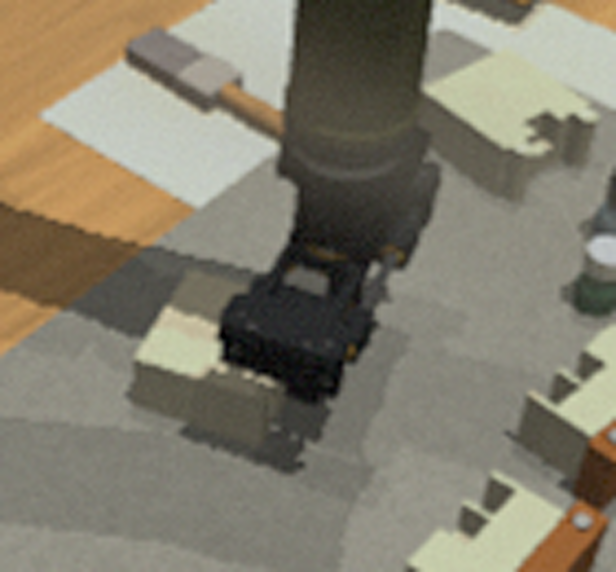

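The gripper at (290,330) is in front of the single half's face at (200,390). It isn't touching anything, and the key is hidden. I'll close on the key.

Emit:
{"fn": "jog_arm", "kwargs": {"moves": [-0.003,0.004,0,0,0,0,0.2,-0.006,0.007,0,0,0,0,0.2,-0.006,0.007,0,0,0,0,-1,-0.006,0.007,0,0,0,0,-1,-0.006,0.007,0,0,0,0,-1,-0.006,0.007,0,0,0,0,-1,-0.006,0.007,0,0,0,0,-1,-0.006,0.007,0,0,0,0,-1], "newtons": 50}}

```text
time: 4.3
position: [0.5077, 0.0649, 0.0109]
tool_rot: [-3.107, -0.461, -0.001]
ft_force: [1.1, 2.7, 1.6]
grip_width: 0.243
grip_force: 50.0
```

```bash
python3 - <<'E'
from h import *
s=ctrl.get_state();print(s['position'],s['tool_rot'],s['grip_width'],s['torque'])
# target: block centre 25mm short of mated, grip at local (.054,.028)
h=np.array([.6551,-.0035]);a=.0213
g=loc(h,a,(-.044-.026+.054,.028)); print(g,plan(*g,s['position'][2],a))
E
```

```text
[0.50773902 0.06492028 0.01088206] [-3.10689953e+00 -4.61289000e-01 -6.11908799e-04] 0.2432217424540961 [ 0.48676098 -0.31527145 -0.07468791]
[0.63850727 0.02415287] (array([0.3776, 0.2567, 0.    ]), array([-0.0006, -0.0004,  0.2612]))
```

Emit:
{"fn": "jog_arm", "kwargs": {"moves": [0.02,0.014,0,0,0,0.016,-1,0.05,0.034,0,0,0,0.036,-1,0.08,0.055,0,0,0,0.056,-1,0.11,0.075,0,0,0,0.076,-1,0.14,0.096,0,0,0,0.098,-1,0.17,0.116,0,0,0,0.118,-1,0.19,0.129,0,0,0,0.131,-1,0.19,0.129,0,0,0,0.131,-1]}}

```text
time: 5.3
position: [0.5713, 0.044, 0.0108]
tool_rot: [3.132, 0.246, -0.008]
ft_force: [-5.5, 0.3, 9.5]
grip_width: 0.244
grip_force: 50.0
```

```bash
python3 - <<'E'
from h import *
s=ctrl.get_state();print(s['position'],s['tool_rot'],s['grip_width'],s['torque'])
h=np.array([.6551,-.0035]);a=.0213
g=loc(h,a,(-.044-.026+.054,.028)); print(g,plan(*g,s['position'][2],a))
E
```

```text
[0.57127309 0.04395253 0.01081926] [ 3.1316891   0.24578428 -0.00848148] 0.24392235779769308 [ 0.26583543  1.15073803 -0.17705   ]
[0.63850727 0.02415287] (array([ 0.2111,  0.1002, -0.0012]), array([0.0002, 0.0052, 0.1292]))
```

Emit:
{"fn": "jog_arm", "kwargs": {"moves": [0.03,0.014,0,0,0,0.018,-1,0.06,0.028,0,0,0,0.037,-1,0.09,0.043,0,0,0,0.055,-1,0.12,0.057,0,0,0,0.073,-1,0.15,0.071,0,0,0,0.091,-1,0.18,0.085,0,0,0,0.11,-1,0.2,0.095,0,0,0,0.122,-1,0.2,0.095,0,0,0,0.122,-1]}}

```text
time: 6.3
position: [0.6353, 0.0253, 0.0109]
tool_rot: [3.141, 0.046, -0.007]
ft_force: [-5.9, 0.1, 7.0]
grip_width: 0.244
grip_force: 50.0
```

```bash
python3 - <<'E'
from h import *
s=ctrl.get_state();print(s['position'],s['tool_rot'],s['grip_width'],s['torque'])
h=np.array([.6551,-.0035]);a=.0213
g=loc(h,a,(-.044-.026+.054,.028)); print(g,plan(*g,s['position'][2],a))
im=ctrl.get_image('top'); save(im,'t1.png',(230,80,350,170),5)
E
```

```text
[0.63525038 0.0253053  0.01085144] [ 3.14096376  0.04565834 -0.00748937] 0.2442254476657708 [ 0.26166546  1.04224667 -0.13047984]
[0.63850727 0.02415287] (array([ 0.0107,  0.0042, -0.0001]), array([0.0002, 0.0046, 0.0074]))
```

View pics/t1.png

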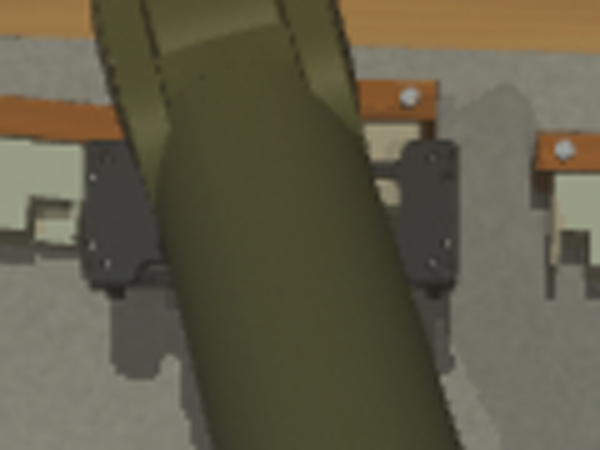

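The arm hides the block here. The grip held at width 0.244, so I'll release, raise, and go behind the block.

Emit:
{"fn": "jog_arm", "kwargs": {"moves": [0,0,0,0,0,0,0,0,0,0,0,0,0,0,0,0,0,0,0,0,0,0,0,-0.2,0,0,0,0,0,0,-0.36,0,0,0,0,-0.2,0.03,-0.36,0,0,0,0,-0.4,0.06,-0.36,0,0,0,0,-0.4,0.06,-0.36,0,0,0,0]}}

```text
time: 7.35
position: [0.5118, 0.0017, 0.1169]
tool_rot: [3.137, 0.044, -0.01]
ft_force: [-0.3, 0.3, 0.8]
grip_width: 0.5
grip_force: 0.0
```

Emit:
{"fn": "jog_arm", "kwargs": {"moves": [-0.2,-0.2,0,0,0,0,0,-0.35,-0.4,0,0,0,0,0,-0.35,-0.6,0,0,0,0,0,-0.35,-0.8,0,0,0,0,0,-0.35,-0.8,0,0,0,0,0,-0.35,-0.8,0,0,0,0,0,-0.35,-0.8,0,0,0,0,0,-0.35,-0.8,0,0,0,0,0]}}

```text
time: 8.35
position: [0.4063, 0.2388, 0.1186]
tool_rot: [3.141, 0.042, -0.0]
ft_force: [0.3, 0.4, 0.2]
grip_width: 0.501
grip_force: 0.0
```

```bash
python3 - <<'E'
from h import *
s=ctrl.get_state();print(s['position'],s['tool_rot'])
im=ctrl.get_image('top'); save(im,'t2.png',(230,80,350,170),5)
E
```

```text
[0.40628731 0.23879986 0.11859581] [ 3.14064134e+00  4.24063210e-02 -1.06688230e-04]
```

View pics/t2.png

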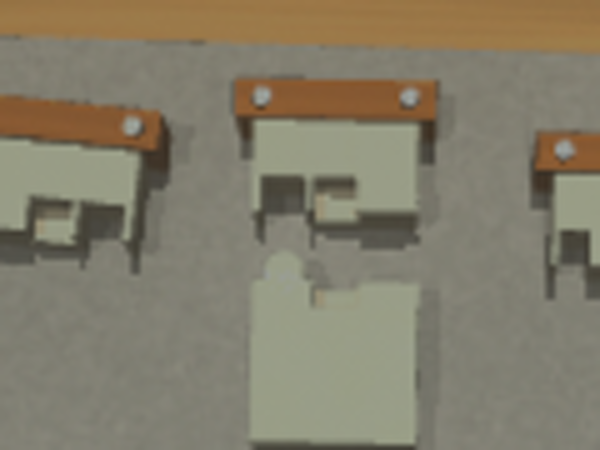

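The single half sits squarely before its home, with edges at 250/416 against 252/418 for the home and a gap of about 70 px. I'll fit both and plan the rear push.

```bash
python3 - <<'E'
from h import *
im=ctrl.get_image('top')
c=lambda L:[(230+(u+.5)/5-.5,80+(v+.5)/5-.5) for u,v in L]
print(fit(im,c([(249,442),(415,443),(417,285),(251,282)]),HALF),fit(im,c([(252,119),(418,121),(417,213),(253,212)]),HOME))
print(plan(.505,-.005,.119,.0213)); print(plan(.505,-.005,.015,.0213))
E
```

```text
(array([ 0.57249516, -0.00439121]), np.float64(0.017325300460277946), array([0.00071436, 0.00103811, 0.00109599, 0.0004597 ])) (array([ 0.65510658, -0.00270231]), np.float64(0.022328751666036428), array([0.00077987, 0.00027727, 0.00061805, 0.00097271]))
(array([ 3.071e-01,  8.224e-01, -6.000e-04]), array([ 0.0006, -0.0001,  0.0058]))
(array([0.3071, 0.8222, 0.3461]), array([ 0.0006, -0.0001,  0.0058]))
```

Emit:
{"fn": "jog_arm", "kwargs": {"moves": [0.15,0.2,0,0,0,0,0,0.3,0.4,0,0,0,0,0,0.3,0.6,0,0,0,0.006,0,0.3,0.822,0,0,0,0.006,0,0.3,0.822,0.1,0,0,0.006,0,0.3,0.822,0.25,0,0,0.006,0,0.3,0.822,0.34,0,0,0.006,0,0.3,0.822,0.34,0,0,0.006,0]}}

```text
time: 9.45
position: [0.5008, -0.0042, 0.0149]
tool_rot: [-3.141, -0.035, 0.007]
ft_force: [0.2, 0.5, -0.1]
grip_width: 0.503
grip_force: 0.0
```

```bash
python3 - <<'E'
from h import *
s=ctrl.get_state();print(s['position'],s['tool_rot'],s['ft_force'])
# expected mated TCP x = .6551-.088-.0095
print(plan(.5576,-.0056,.016,.0213))
E
```

```text
[ 0.50075342 -0.00421475  0.01489931] [-3.14076693 -0.03500194  0.00743722] [ 0.16825197  0.52915571 -0.06098858]
(array([ 0.1893,  0.0088, -0.0046]), array([-0.0006,  0.0045,  0.0009]))
```

Emit:
{"fn": "jog_arm", "kwargs": {"moves": [0.03,0.001,0,0,0,0,0,0.06,0.003,0,0,0,0,0,0.08,0.004,0,0,0,0,0,0.1,0.005,0,0,0,0,0,0.12,0.006,0,0,0,0,0,0.14,0.007,0,0,0,0,0,0.16,0.008,0,0,0,0,0,0.175,0.008,0,0,0,0,0]}}

```text
time: 10.45
position: [0.5551, -0.0048, 0.0173]
tool_rot: [3.141, 0.037, -0.003]
ft_force: [-7.7, -0.7, 5.9]
grip_width: 0.499
grip_force: 3.1
```

Emit:
{"fn": "jog_arm", "kwargs": {"moves": [0.005,0,0,0,0,0,0,0.01,0,0,0,0,0,0,0.015,0,0,0,0,0,0,0.02,0,0,0,0,0,0,0.025,0,0,0,0,0,0,0.025,0,0,0,0,0,0,0.025,0,0,0,0,0,0,0.025,0,0,0,0,0,0]}}

```text
time: 11.45
position: [0.5557, -0.0048, 0.0163]
tool_rot: [3.139, 0.036, -0.025]
ft_force: [-21.9, -0.2, 16.6]
grip_width: 0.501
grip_force: 10.9
```

Emit:
{"fn": "jog_arm", "kwargs": {"moves": [-0.04,0,0,0,0,0,0,-0.1,0,-0.02,0,0,0,0,-0.15,0,-0.15,0,0,0,0,-0.15,0,-0.35,0,0,0,0,-0.15,-0.2,-0.36,0,0,0,0,-0.15,-0.4,-0.36,0,0,0,0,-0.15,-0.6,-0.36,0,0,0,0,-0.15,-0.7,-0.36,0,0,0,0]}}

```text
time: 12.45
position: [0.5135, 0.2091, 0.1261]
tool_rot: [-3.138, -0.044, -0.006]
ft_force: [0.7, -0.8, -0.3]
grip_width: 0.501
grip_force: 0.0
```

```bash
python3 - <<'E'
from h import *
im=ctrl.get_image('top'); g=im['pixels'].astype(int).sum(2)
for c in (285,293,305): print(c,g[100:165,c])
mated=loc((.6551,-.003),.0218,(-.088,0)); print('expected back edge px',proj(im,(*mated,.045)),'face',proj(im,(.6551,-.003,.045)))
k=loc((.4567,.3517),-.1968,(.056,.033)); print(ctrl.get_state()['position'],k,plan(*k,.12,-.1968))
E
```

```text
285 [282 282 277 254 441 441 443 441 441 444 444 443 442 441 423 253 280 431
 444 443 442 451 443 442 442 444 444 443 444 444 444 445 444 444 444 444
 443 443 443 444 444 444 443 442 442 440 442 442 442 440 439 432 425 406
 288 198 199 213 211 210 234 340 335 332 330]
293 [277 279 270 239 375 443 443 445 444 444 445 442 442 442 432 314 221 237
 292 402 404 403 399 404 358 357 361 384 444 445 443 444 443 443 443 445
 443 444 442 446 446 444 443 445 443 444 443 444 443 445 442 442 444 430
 306 201 205 222 218 215 232 338 339 343 340]
305 [275 277 269 245 298 444 444 444 445 443 444 445 444 444 444 442 445 443
 445 444 442 445 445 445 445 444 445 443 444 443 445 445 446 444 444 443
 443 443 443 442 443 445 446 444 444 444 445 445 444 445 444 444 444 434
 361 202 207 232 242 247 271 389 387 381 379]
expected back edge px (np.float64(296.3370724366512), np.float64(154.14070115247821)) face (np.float64(296.63365014325234), np.float64(121.93118067120804))
[0.5128317  0.21285603 0.12619663] [0.51807161 0.37311321] (array([ 0.0339, -0.5333,  0.024 ]), array([-0.0061, -0.0031,  0.2176]))
```

The seam is gone: column 305 is uniform across the joint, and the back edge is at row 154 against 154.1 expected, so the single half is home. Next I'll go to the twin's left key.

Emit:
{"fn": "jog_arm", "kwargs": {"moves": [0.02,-0.2,0.02,0,0,0.1,0,0.034,-0.4,0.02,0,0,0.218,0,0.034,-0.533,0.02,0,0,0.218,0,0.034,-0.533,0.02,0,0,0.218,0,0.034,-0.533,0.02,0,0,0.218,0,0.034,-0.533,0.02,0,0,0.218,0,0.034,-0.533,0.02,0,0,0.218,0,0.034,-0.533,0.02,0,0,0.218,0]}}

```text
time: 13.5
position: [0.52, 0.3636, 0.1188]
tool_rot: [3.125, -0.323, 0.001]
ft_force: [1.0, -0.1, -0.1]
grip_width: 0.501
grip_force: 0.0
```

```bash
python3 - <<'E'
from h import *
k=loc((.4567,.3517),-.1968,(.056,.033)); print(ctrl.get_state()['position'],k,plan(*k,.010,-.1968))
E
```

```text
[0.52001398 0.36360475 0.11882772] [0.51807161 0.37311321] (array([-0.013 , -0.0298,  0.3627]), array([ 0.0002, -0.0004, -0.0091]))
```

Emit:
{"fn": "jog_arm", "kwargs": {"moves": [-0.013,-0.03,0,0,0,-0.009,0,-0.013,-0.03,0.05,0,0,-0.009,0,-0.013,-0.03,0.15,0,0,-0.009,0,-0.013,-0.03,0.23,0,0,-0.009,0,-0.013,-0.03,0.29,0,0,-0.009,0,-0.013,-0.03,0.33,0,0,-0.009,0,-0.013,-0.03,0.36,0,0,-0.009,0,-0.013,-0.03,0.36,0,0,-0.009,0]}}

```text
time: 14.5
position: [0.518, 0.3739, 0.0104]
tool_rot: [3.126, -0.307, 0.001]
ft_force: [1.2, -0.1, -1.6]
grip_width: 0.497
grip_force: 0.8
```

```bash
python3 - <<'E'
from h import *
k=loc((.4567,.3517),-.1968,(.0545,.033)); print(ctrl.get_state()['position'],k,plan(*k,.010,-.1968))
E
```

```text
[0.5179612  0.37385871 0.0104301 ] [0.51660056 0.37340651] (array([-0.0042,  0.0024,  0.0014]), array([ 0.0001, -0.0005,  0.0011]))
```

Emit:
{"fn": "jog_arm", "kwargs": {"moves": [-0.004,0.002,0,0,0,0,0,-0.004,0.002,0,0,0,0,-1,-0.004,0.002,0,0,0,0,-1,-0.004,0.002,0,0,0,0,-1,-0.004,0.002,0,0,0,0,-1,-0.004,0.002,0,0,0,0,-1,-0.004,0.002,0,0,0,0,-1,-0.004,0.002,0,0,0,0,-1], "newtons": 50}}

```text
time: 15.5
position: [0.5163, 0.3735, 0.0108]
tool_rot: [3.126, -0.307, -0.0]
ft_force: [0.2, -1.8, 0.8]
grip_width: 0.156
grip_force: 50.1
```

```bash
python3 - <<'E'
from h import *
s=ctrl.get_state();print(s['position'],s['torque'])
# waypoint: block centre (.455,.10) heading -.05
for c,a in [((.455,.2),-.1),((.455,.1),-.05)]:
    k=loc(c,a,(.0545,.033)); print(k,plan(*k,s['position'][2],a))
E
```

```text
[0.51627772 0.37348421 0.01078363] [-0.40207672 -0.02415771 -0.01241393]
[0.51252223 0.22739422] (array([8.240e-02, 4.801e-01, 2.000e-04]), array([ 0.0004, -0.    , -0.0913]))
[0.5110812  0.13023489] (array([1.406e-01, 7.987e-01, 4.000e-04]), array([ 0.0004, -0.    , -0.1391]))
```

Emit:
{"fn": "jog_arm", "kwargs": {"moves": [0.008,0.05,0,0,0,-0.01,-1,0.02,0.115,0,0,0,-0.022,-1,0.031,0.18,0,0,0,-0.034,-1,0.043,0.25,0,0,0,-0.047,-1,0.055,0.32,0,0,0,-0.06,-1,0.067,0.39,0,0,0,-0.074,-1,0.077,0.45,0,0,0,-0.085,-1,0.082,0.48,0,0,0,-0.091,-1]}}

```text
time: 16.5
position: [0.5122, 0.2269, 0.0108]
tool_rot: [-3.137, 0.159, -0.0]
ft_force: [0.0, 1.9, -1.1]
grip_width: 0.154
grip_force: 50.1
```

```bash
python3 - <<'E'
from h import *
s=ctrl.get_state();print(s['position'],s['torque'])
for c,a in [((.455,.05),-.03),((.455,.0),-.0)]:
    k=loc(c,a,(.0545,.033)); print(k,plan(*k,s['position'][2],a))
E
```

```text
[0.51222043 0.22687465 0.01077655] [ 0.47007452 -0.00661482 -0.13154809]
[0.51046533 0.0813504 ] (array([ 4.310e-02,  4.832e-01, -3.000e-04]), array([-0.0006, -0.0001, -0.0678]))
[0.5095 0.033 ] (array([ 5.620e-02,  6.439e-01, -4.000e-04]), array([-0.0006, -0.0001, -0.0965]))
```

Emit:
{"fn": "jog_arm", "kwargs": {"moves": [0.005,0.05,0,0,0,-0.007,-1,0.01,0.115,0,0,0,-0.016,-1,0.016,0.18,0,0,0,-0.025,-1,0.022,0.25,0,0,0,-0.035,-1,0.028,0.32,0,0,0,-0.045,-1,0.035,0.39,0,0,0,-0.055,-1,0.04,0.45,0,0,0,-0.063,-1,0.043,0.483,0,0,0,-0.068,-1]}}

```text
time: 17.5
position: [0.5106, 0.0814, 0.0107]
tool_rot: [-3.141, 0.046, 0.0]
ft_force: [-0.1, 3.0, 0.3]
grip_width: 0.156
grip_force: 50.2
```

```bash
python3 - <<'E'
from h import *
s=ctrl.get_state();print(s['position'],s['torque'])
for c,a in [((.47,-.1),-.0)]:
    k=loc(c,a,(.0545,.033)); print(k,plan(*k,s['position'][2],a))
im=ctrl.get_image('top'); save(im,'t3.png',(210,80,370,200),4.5)
E
```

```text
[0.5105695  0.08135954 0.01071595] [ 0.5339166   0.01763377 -0.17948372]
[ 0.5245 -0.067 ] (array([ 6.100e-02,  4.929e-01, -1.000e-04]), array([-0.0001,  0.0001, -0.0283]))
```

View pics/t3.png

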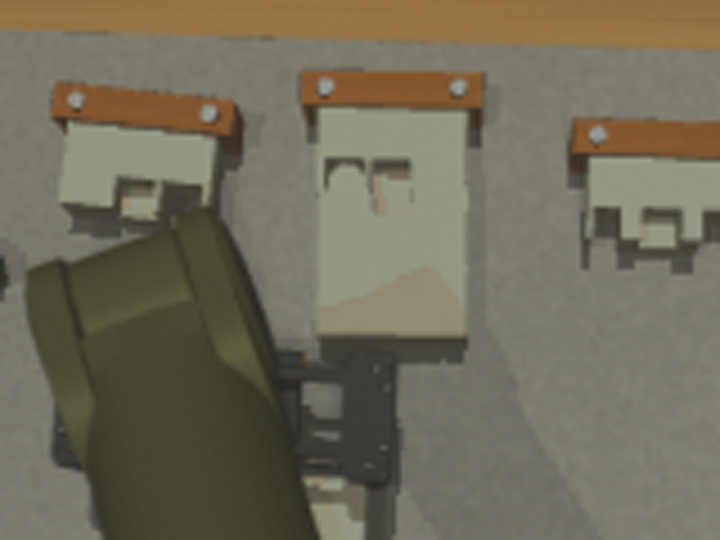

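The single half is mated flush at (392,220), with the key in its groove at (345,180). The twin is trailing correctly under the gripper, with its right edge near (365,500). I'll continue.

Emit:
{"fn": "jog_arm", "kwargs": {"moves": [0,0.05,0,0,0,-0.003,-1,0,0.115,0,0,0,-0.006,-1,0,0.18,0,0,0,-0.01,-1,0.005,0.25,0,0,0,-0.015,-1,0.02,0.32,0,0,0,-0.02,-1,0.035,0.39,0,0,0,-0.023,-1,0.053,0.46,0,0,0,-0.026,-1,0.061,0.493,0,0,0,-0.028,-1]}}

```text
time: 18.55
position: [0.5245, -0.0671, 0.0107]
tool_rot: [-3.141, 0.001, 0.001]
ft_force: [-0.1, 3.6, 2.7]
grip_width: 0.154
grip_force: 50.2
```

```bash
python3 - <<'E'
from h import *
s=ctrl.get_state();print(s['position'],s['torque'])
a=.0015
for d in (.10,.07): 
    k=loc((.6296,-.1655),a,(-d+.0545,.033)); print(k,plan(*k,s['position'][2],a))
E
```

```text
[ 0.52453378 -0.06706378  0.01071666] [ 0.79507875  0.18020774 -0.19824145]
[ 0.58405055 -0.13256829] (array([ 1.986e-01,  2.182e-01, -2.000e-04]), array([-0.0003,  0.0007, -0.0022]))
[ 0.61405052 -0.13252329] (array([ 0.2986,  0.218 , -0.0003]), array([-0.0003,  0.0007, -0.0022]))
```

Emit:
{"fn": "jog_arm", "kwargs": {"moves": [0.01,0.06,0,0,0,0,-1,0.03,0.13,0,0,0,0,-1,0.06,0.19,0,0,0,0,-1,0.11,0.218,0,0,0,0,-1,0.17,0.218,0,0,0,0,-1,0.23,0.218,0,0,0,0,-1,0.28,0.218,0,0,0,0,-1,0.298,0.218,0,0,0,0,-1]}}

```text
time: 19.55
position: [0.6133, -0.1346, 0.0107]
tool_rot: [3.139, -0.001, -0.006]
ft_force: [-9.4, -0.7, 10.4]
grip_width: 0.153
grip_force: 50.0
```

Emit:
{"fn": "jog_arm", "kwargs": {"moves": [0,0,0,0,0,0,-0.4,0,0,0,0,0,0,-0.1,0,0,0,0,0,0,-0.1,0,0,-0.2,0,0,0,-0.1,0,0,-0.36,0,0,0,-0.1,-0.2,0,-0.36,0,0,0,0,-0.4,0,-0.36,0,0,0,0,-0.4,0,-0.36,0,0,0,0]}}

```text
time: 20.55
position: [0.4884, -0.1323, 0.1173]
tool_rot: [3.139, -0.003, -0.009]
ft_force: [1.0, 0.5, 0.9]
grip_width: 0.496
grip_force: 0.0
```

Emit:
{"fn": "jog_arm", "kwargs": {"moves": [-0.15,-0.2,0,0,0,0,0,-0.2,-0.4,0,0,0,0,0,-0.2,-0.6,0,0,0,0,0,-0.2,-0.8,0,0,0,0,0,-0.2,-0.8,0,0,0,0,0,-0.2,-0.8,0,0,0,0,0,-0.2,-0.8,0,0,0,0,0,-0.2,-0.8,0,0,0,0,0]}}

```text
time: 21.55
position: [0.4344, 0.1069, 0.1186]
tool_rot: [3.141, -0.004, -0.0]
ft_force: [-0.6, 1.1, 0.7]
grip_width: 0.502
grip_force: 0.0
```

```bash
python3 - <<'E'
from h import *
s=ctrl.get_state();print(s['position'],s['tool_rot'])
im=ctrl.get_image('top'); save(im,'t4.png',(290,90,450,210),4.8)
E
```

```text
[0.43435566 0.1069385  0.11858725] [ 3.14137280e+00 -3.83848748e-03 -3.64424064e-04]
```

View pics/t4.png

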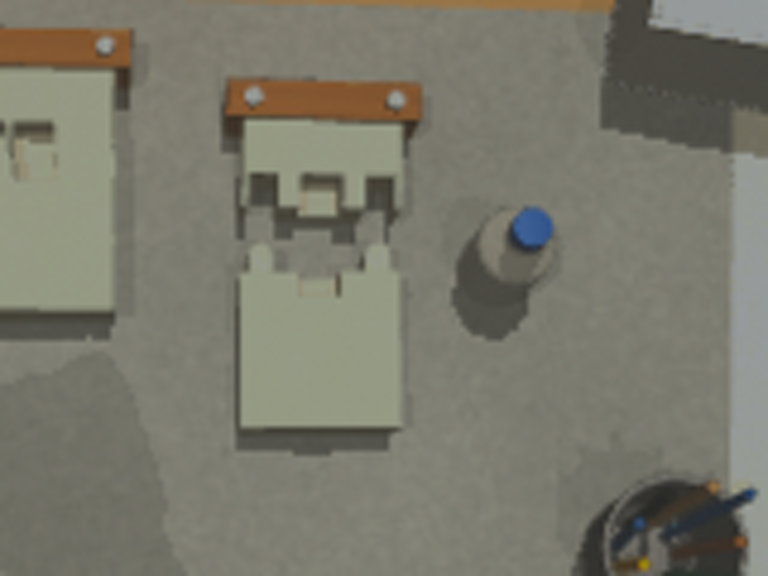

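The twin half is squarely before its home: block edges at 240/402, home edges at 243/403, and keys at (260,255) and (377,255) facing the grooves. The bottle is at (515,245).

```bash
python3 - <<'E'
from h import *
im=ctrl.get_image('top')
c=lambda L:[(290+(u+.5)/4.8-.5,90+(v+.5)/4.8-.5) for u,v in L]
print(fit(im,c([(239,428),(402,429),(401,272),(241,273)]),HALF),fit(im,c([(244,121),(404,124),(402,211),(243,206)]),HOME))
print(plan(.477,-.155,.119,.0)); print(plan(.477,-.155,.013,.0))
E
```

```text
(array([ 0.54879179, -0.16721431]), np.float64(0.023349903500047106), array([0.00081524, 0.00038194, 0.00062863, 0.00050302])) (array([ 0.62892117, -0.1664677 ]), np.float64(0.003487562007905316), array([0.00071195, 0.00022468, 0.00019988, 0.00071936]))
(array([ 0.1439,  0.8744, -0.0009]), array([ 0.0002,  0.0001, -0.0016]))
(array([0.1439, 0.8743, 0.3524]), array([ 0.0002,  0.0001, -0.0016]))
```

Emit:
{"fn": "jog_arm", "kwargs": {"moves": [0.05,0.2,0,0,0,0,-0.3,0.1,0.4,0,0,0,0,-0.3,0.14,0.6,0,0,0,0,-0.3,0.14,0.8,0,0,0,0,-0.3,0.14,0.874,0.05,0,0,0,-0.3,0.14,0.874,0.2,0,0,0,-0.3,0.14,0.874,0.34,0,0,0,-0.3,0.14,0.874,0.34,0,0,0,-0.3]}}

```text
time: 22.65
position: [0.4728, -0.1522, 0.0136]
tool_rot: [-3.138, -0.002, 0.011]
ft_force: [-0.6, 0.7, 0.7]
grip_width: 0.352
grip_force: 0.0
```

```bash
python3 - <<'E'
from h import *
s=ctrl.get_state();print(s['position'],s['tool_rot'],s['ft_force'])
print(plan(.6292-.088-.0115,-.155,.016,.0015))
E
```

```text
[ 0.47282084 -0.15216286  0.01359727] [-3.13797592e+00 -1.57845840e-03  1.12662916e-02] [-0.58256468  0.71899253  0.70475183]
(array([ 0.1895,  0.0096, -0.0094]), array([-0.0034,  0.0069, -0.0005]))
```

Emit:
{"fn": "jog_arm", "kwargs": {"moves": [0.03,0,0,0,0,0,-0.3,0.06,0,0,0,0,0,-0.3,0.08,0,0,0,0,0,-0.3,0.1,0,0,0,0,0,-0.3,0.12,0,0,0,0,0,-0.3,0.14,0,0,0,0,0,-0.3,0.155,0,0,0,0,0,-0.3,0.17,0,0,0,0,0,-0.3]}}

```text
time: 23.65
position: [0.5274, -0.1534, 0.0164]
tool_rot: [-3.141, -0.001, 0.0]
ft_force: [-1.8, 0.6, -0.1]
grip_width: 0.348
grip_force: 1.2
```

Emit:
{"fn": "jog_arm", "kwargs": {"moves": [0.005,0,0,0,0,0,-0.3,0.01,0,0,0,0,0,-0.3,0.015,0,0,0,0,0,-0.3,0.02,0,0,0,0,0,-0.3,0.024,0,0,0,0,0,-0.3,0.024,0,0,0,0,0,-0.3,0.024,0,0,0,0,0,-0.3,0.024,0,0,0,0,0,-0.3]}}

```text
time: 24.65
position: [0.5304, -0.1535, 0.0165]
tool_rot: [-3.141, -0.0, 0.013]
ft_force: [-14.6, 1.9, 10.2]
grip_width: 0.351
grip_force: 6.9
```

Emit:
{"fn": "jog_arm", "kwargs": {"moves": [0.005,0,0,0,0,0,-0.3,0.01,0,0,0,0,0,-0.3,0.01,0,0,0,0,0,-0.3,0.01,0,0,0,0,0,-0.3,0.01,0,0,0,0,0,-0.3,-0.02,0,0,0,0,0,-0.3,-0.08,0,0,0,0,0,-0.3,-0.15,0,-0.05,0,0,0,-0.3]}}

```text
time: 25.65
position: [0.4899, -0.1537, 0.0316]
tool_rot: [-3.141, -0.001, -0.003]
ft_force: [-0.3, -0.7, 0.2]
grip_width: 0.352
grip_force: 0.0
```

Emit:
{"fn": "jog_arm", "kwargs": {"moves": [0,0,-0.2,0,0,0,-0.3,0,0,-0.4,0,0,0,-0.3,0,-0.2,-0.4,0,0,0,-0.3,0,-0.4,-0.4,0,0,0,-0.3,0,-0.6,-0.4,0,0,0,-0.3,0,-0.8,-0.4,0,0,0,-0.3,0,-0.9,-0.4,0,0,0,-0.3,0,-0.9,-0.4,0,0,0,-0.3]}}

```text
time: 26.65
position: [0.4902, 0.12, 0.1526]
tool_rot: [-3.14, -0.01, -0.006]
ft_force: [-0.5, 0.3, 0.7]
grip_width: 0.35
grip_force: 0.0
```

```bash
python3 - <<'E'
from h import *
im=ctrl.get_image('top'); save(im,'t5.png',(130,80,430,220),2.66); g=im['pixels'].astype(int).sum(2)
for c in (343,371,288,306): print(c,g[112:172,c])
E
```

```text
343 [268 269 242 438 438 438 438 438 438 437 438 438 438 417 198 224 364 419
 422 419 422 439 438 438 440 438 440 438 440 438 440 439 440 440 438 439
 441 440 439 439 438 437 436 437 437 438 439 437 440 438 438 437 419 247
 201 221 237 240 260 353]
371 [244 267 258 260 439 440 437 440 439 440 439 441 438 431 355 221 349 441
 445 448 441 438 440 438 440 438 438 437 437 439 439 438 441 441 440 440
 440 440 439 442 439 439 439 440 439 440 438 438 438 438 440 437 438 418
 196 217 318 358 362 364]
288 [435 435 419 253 287 439 437 437 438 440 439 439 436 437 439 437 436 436
 436 435 436 435 436 437 437 438 438 437 437 437 437 437 435 437 433 411
 406 407 405 406 403 391 281 189 190 201 202 199 228 337 340 332 334 335
 332 326 326 326 325 329]
306 [439 439 438 436 439 439 439 438 437 437 438 439 436 440 436 435 437 437
 438 437 438 437 438 438 438 436 437 438 436 432 417 412 411 411 410 410
 410 410 406 407 406 397 333 192 193 207 210 210 233 341 339 338 334 334
 334 338 339 336 337 341]
```

View pics/t5.png

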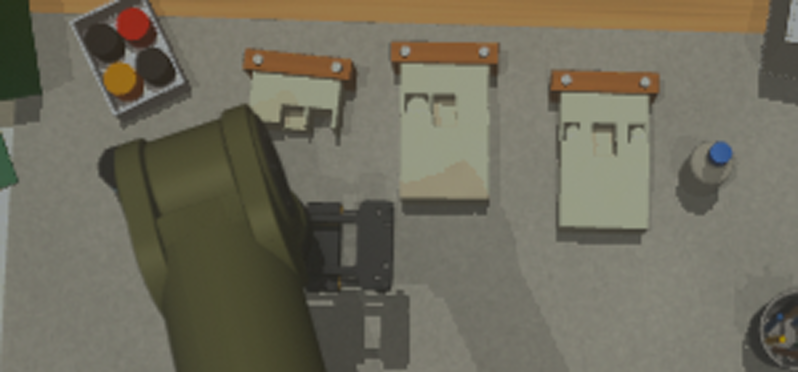

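Both halves are closed with no seam: the single at (445,130) and the twin at (603,160). odd_home at (295,95) is empty, the bottle, tray and pots in view haven't moved, and the arm is clear.

```bash
python3 -c "
from bench import ctrl
print(ctrl.close_job())"
```

```text
the job is handed in; nothing more can be done
None
```

Job handed in at about 27 s: twin_half and single_half are pushed home with no visible seam in the last top view, odd_home is empty, and nothing else in view was moved (the cup, brush and two small jars were not in that last crop).

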